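Poke a sunken wooden puck up out of its display well

ROBOT

A 6-joint arm with a two-finger parallel gripper is mounted at the origin on the work surface. World frame = base frame: x ahead of the robot, y to its left, z up, the work surface at z = 0. Lengths are in m, angles in rad, forces in N, time in s.
With the tool pointing down it reaches from about 0.3 to 0.75 m from the base axis. Payload 8.5 kg.
Tool frame: the origin (TCP) lies between the finger pads; the fingertips stand 17 mm ahead of it and the grasp point (between the pads) lies 2 mm behind it; z points along the fingers, x is the direction in which the jaws open and shut, and the axes are right-handed (so a half turn about z gives the same grasp; the last joint's range is limited). The gripper opens to 88 mm and grips with 3 to 60 N. Pads are 18 mm wide; open, the fingers measure 123 mm over their backs; the gripper's body (75 mm by 187 mm) begins 45 mm behind the grasp point.
Start: joints at [0.953, 0.381, 1.297, -0, 1.464, -0.215], TCP at [0.216, 0.506, 0.256] pointing down, gripper open.
Joint ranges: [-3.11, 3.11], [-0.89, 2.33], [0.22, 2.48], [-1.42, 4.56], [0.17, 2.85], [-2.88, 2.88]. Speed limits (rad/s): [2.39, 2.39, 3.14, 3.14, 3.14, 3.14].

INTERFACE

Orientations are given as a rotation vector (axis times angle).
In Python, from workcell import state, cams, ticket gives the robot as it stands. The module is installed in compiled form; this text tells all that it offers.
- The arm moves only by the tool arm_command, never from a script. Its arguments are lists of equal length, an entry for each row: "grip": the finger opening in cm, from 0 to 8.81; "slide": the shift along the tool's x, y, z in cm, a list of three; "rot": the turn, a rotation vector about the tool's x, y, z in rad, a list of three. In form: {"grip": [grip, ...], "slide": [[x, y, z], ...], "rot": [[ax, ay, az], ...]}. A call has 1 to 12 rows; each row is the pose to reach, as a shift and turn from the pose commanded when the call began, along the tool's axes at that moment; what a row does not reach only later rows make up. A row lasts 1/8 s, in which the tool goes at most 62.5 mm and 10.7 degrees, less where a joint would pass 70% of its speed; a pose out of reach is approached as far as the arm can. A call with a gripper value outside its range is refused whole. The fingers move at their own pace and stop on an object; "grip_force" is the grip in N (left out, the last holds). Time passes only in rows, so rows that repeat a pose let the fingers close. It gives the time, the measured TCP pose, the force and the opening at its end, in the units of the state.
- state(): the state, without advancing time (a new reading comes with each control period).
- cams.capture(name): name is "scene" or "top" or "wrist"; returns the picture (400x640x3 uint8, red, green, blue); there is no depth.
- cams.camera_info(name): a dict with "fx", "fy", "cx", "cy" (pixels), "eye" and "attitude" of the camera in the world. Camera axes: x right, y down, z forward; pixel columns grow to the right and rows downward; lengths in m; the calibration is good to about 2 mm. A picture is of the moment at which its call begins: read the wrist's pose just before it. camera_info takes no time and is no camera call; for the wrist camera it gives the pose at the moment of the call.
- ticket.finish_job(): hands the job in, once; it reports no verdict.
The state is a dict: "clock": time; "joint_positions": joint angles; "dq": joint speeds; "tau": joint torques, N m; "tcp_pos": TCP position; "tcp_rot": TCP orientation; "contact_force": force on the tool from outside, world axes, zero at the start; "moment": the same for the moment, N m; "finger_gap": finger opening in m.
Only numpy, scipy, OpenCV 4.12 (cv2) and the standard library are available. Lean on these libraries where they do the work, as an engineer would, in place of code of your own. Each camera call takes 0.05 s, during which the arm holds its last target.

TASK

A customer would like to see the solid wooden puck that sits flush in its tight well in the display bridge. Take the C-shaped push-out hook, poke the puck gently up from below through the hidden access hole of its well until it stands proud, and stand the hook upright on the table again, clear of the bridge. Then lay the puck flat in the shallow tray, leaving the ring in the other well and everything else where it is.

Things in the scene. Friction and masses are not known exactly. Their poses are not given: they have to be found in the camera images.
- bridge: Fixed wooden display bridge: a board on two end legs, 204 mm along its y, 86 mm along its x, 94 mm high. Origin on the table under its centre, z up. Legs' inner faces at y = -90 and +90 mm; open underneath at front (-x) and back (+x). The board's underside is 62 mm above the table, its top 94 mm. More than 25 N of the hook on the bridge or the puck would damage them.
- well_right (a point): Centre of the mouth (94 mm up) of the well at the bridge's x = 0, y = -40 mm. Round, 41 mm across, 26 mm deep; its floor is a base plate filling 62 to 68 mm above the table. Two sprung cork cheeks, at its +y and -y sides, grip the piece: pushing it up takes about 3 to 16 N (most when pushed far off its centre), and it stays at the height where it is left.
- well_left (a point): The same for the well at y = +40 mm. Each well's floor, 6 mm thick, has one access hole through it, 12.5 mm square (one pair of sides points at the well's centre), its centre 8 mm off the well's centre in an unknown direction, which differs from well to well (the floors were fitted by hand, any way round). It cannot be seen from above: find it by feel from below.
- puck_center (a point): Centre (half-way up) of the solid flat-topped brown wooden puck, 40 mm across, 26 mm high, about 50 g, lying in one of the two wells (which one varies), its top flush with the bridge's top. It can be gripped once poked up by 10 mm or more; 14 mm is good; at 26 mm it is out of the well. z up.
- ring_center (a point): Centre of the brown wooden ring, 40 mm across with a 24 mm hole through it, 26 mm high, lying flush in the other well. It stays there.
- hook_grip (a point): Centre of the wooden grip block on top of the push-out hook, a loose C-shaped tool of dark flat steel, about 300 g, standing upright on its foot, 160 mm high. Block: 22 mm along the hook's x, 26 mm along y, 40 mm high, this point 140 mm above the foot's underside. Best gripped across its x faces. The hook opens to its +x; z up.
- hook_tip (a point): Round upper end of the hook's 8 mm thick pin, 44 mm above the foot's underside, 96 mm straight below the grip point; axes as the hook's. From it: foot x -74 to +20 mm, 44 mm wide, 8 mm thick; spine x -66 to -58 mm; top arm 66 to 76 mm above the pin's end, 24 mm wide.
- tray: Fixed shallow pale wooden tray, 130 x 130 mm outside, 18 mm high, walls and floor 5 mm thick; origin at the centre of its underside on the table.
- gourd: Bystander: gourd rattle standing on the table, 72 mm across, 96 mm high; origin at its underside.
- bowl: Bystander: upturned wooden bowl, 90 mm across, 47 mm high; origin at its underside.
- pillbox: Bystander: small round lidded wooden box, 64 mm across, 26 mm high; origin at its underside.
- mallet: Bystander: small wooden mallet, fixed, lying on the table, about 230 mm long, 32 mm thick at the head; origin under the middle of its stick, x along it.
- jar: Bystander: lidded glass jar, fixed, 60 mm across, 85 mm high; origin at its underside.

How it is judged:
By the outcome, as a careful person would: the job done as asked, in the order asked, and still so for the second after the job is handed in, with the robot touching nothing.
It also fails if it takes over 72 s, if anything falls off the work surface, if the arm or the gripper's body presses on something with over 40 N, if the wrist force passes 120 N, or if a joint passes its speed limit or range.

## Working session

There is one attempt and no reset: what is moved stays moved. The work goes in short steps, Python scripts to look and compute and a tool call to move; the robot and the scene stay as the last step left them, time stands still between calls to the robot, and variables do not carry over. Pictures are saved under pics/ and viewed, and the job is handed in when it is done.

Besides the shell and the picture viewer there is one more tool, called after ">>>" as a command line: name --argument value ..., lists and objects as JSON in quotes. arm_command: Moves the arm, as the interface text tells. Its arguments: {"type":"object","properties":{"grip":{"type":"array"},"slide":{"type":"array"},"rot":{"type":"array"},"grip_force":{"type":"number"}},"required":["grip","slide","rot"]}

```bash
mkdir -p pics; ls
python3 - <<'E'
from workcell import state,cams
import cv2,numpy as np
s=state();print({k:np.round(v,3).tolist() for k,v in s.items()})
for n in ["scene","top","wrist"]:
    i=cams.camera_info(n);print(n,{k:np.round(v,4).tolist() for k,v in i.items()})
    cv2.imwrite(f"pics/{n}0.png",cams.capture(n)[:,:,::-1])
E
```

```text
pics
{'clock': 0.0, 'joint_positions': [0.953, 0.381, 1.298, 0.0, 1.464, -0.215], 'dq': [0.0, 0.001, 0.001, -0.0, 0.0, 0.001], 'tau': [0.0, -43.793, -22.456, 0.071, 0.035, -0.0], 'tcp_pos': [0.215, 0.506, 0.255], 'tcp_rot': [2.62, 1.732, -0.002], 'contact_force': [-0.056, 0.34, 0.917], 'moment': [0.018, -0.018, 0.041], 'finger_gap': 0.088}
scene {'fx': 477.8125, 'fy': 477.8125, 'cx': 320.1152, 'cy': 196.5646, 'eye': [0.919, -0.3922, 0.9024], 'attitude': [-2.4115, -0.9155, 0.2545]}
top {'fx': 511.3983, 'fy': 511.3983, 'cx': 317.6309, 'cy': 204.5304, 'eye': [0.4362, 0.0012, 1.4042], 'attitude': [-2.1372, 2.1889, -0.0937]}
wrist {'fx': 317.8621, 'fy': 317.8621, 'cx': 318.5965, 'cy': 199.8175, 'eye': [0.1523, 0.5324, 0.3857], 'attitude': [2.4238, 1.6028, 0.2179]}
```

View pics/scene0.png

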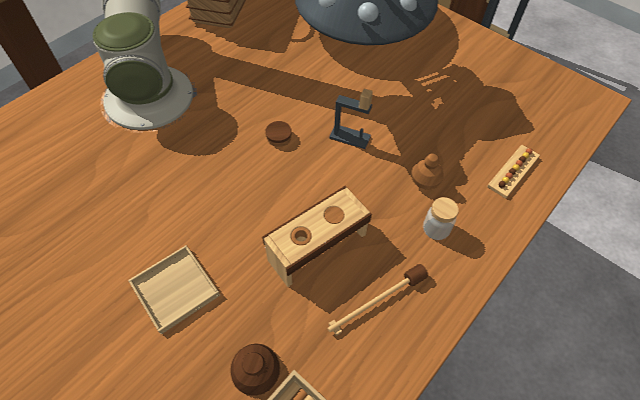

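View pics/top0.png

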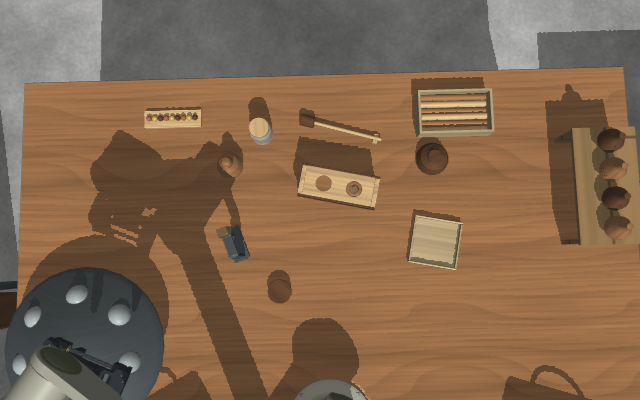

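View pics/wrist0.png

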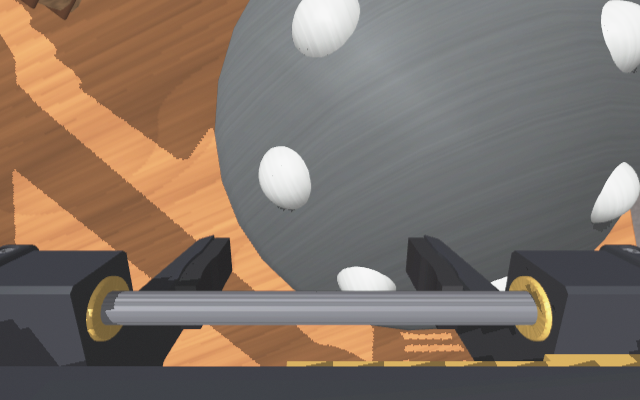

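Top view: the solid puck is in the well at about (323,183), the ring at (354,188), the hook at about (235,243) and the tray at (436,241). I'll zoom in next.

```bash
cat > h.py <<'E'
from workcell import state,cams,ticket
import cv2,numpy as np
from scipy.spatial.transform import Rotation as R
def rv(v): return R.from_rotvec(v)
def ray(i,px):
    px=np.atleast_2d(np.float64(px))
    d=np.c_[(px[:,0]-i['cx'])/i['fx'],(px[:,1]-i['cy'])/i['fy'],np.ones(len(px))]
    return np.array(i['eye']),rv(i['attitude']).apply(d)
def plane(i,px,z):
    e,d=ray(i,px); return e+d*((z-e[2])/d[:,2])[:,None]
def proj(i,P):
    P=np.atleast_2d(P); q=rv(i['attitude']).inv().apply(P-np.array(i['eye']))
    return np.c_[i['fx']*q[:,0]/q[:,2]+i['cx'],i['fy']*q[:,1]/q[:,2]+i['cy']]
def tri(obs): # [(info,px)]
    A=np.zeros((3,3));b=np.zeros(3);L=[]
    for i,p in obs:
        e,d=ray(i,p);d=d[0]/np.linalg.norm(d[0]);M=np.eye(3)-np.outer(d,d);A+=M;b+=M@e;L.append((e,M))
    X=np.linalg.solve(A,b); return X,[np.linalg.norm(M@(X-e)) for e,M in L]
def crop(img,x0,y0,w,h,s,name):
    c=img[y0:y0+h,x0:x0+w]; cv2.imwrite(name,cv2.resize(c,None,fx=s,fy=s,interpolation=cv2.INTER_NEAREST))
E
python3 - <<'E'
from h import *
t=cv2.imread('pics/top0.png');s=cv2.imread('pics/scene0.png')
a=cv2.resize(t[150:280,200:400],None,fx=4,fy=4,interpolation=cv2.INTER_CUBIC);cv2.imwrite('pics/t1.png',a)
a=cv2.resize(s[80:280,250:450],None,fx=3,fy=3,interpolation=cv2.INTER_CUBIC);cv2.imwrite('pics/s1.png',a)
ti=cams.camera_info('top')
print(plane(ti,[[435,241],[340,187],[229,230],[279,287]],0.0))
E
```

```text
[[ 0.4701137  -0.29899513  0.        ]
 [ 0.62531869 -0.04387908  0.        ]
 [ 0.51364982  0.26478038  0.        ]
 [ 0.35537641  0.12938538  0.        ]]
```

View pics/t1.png

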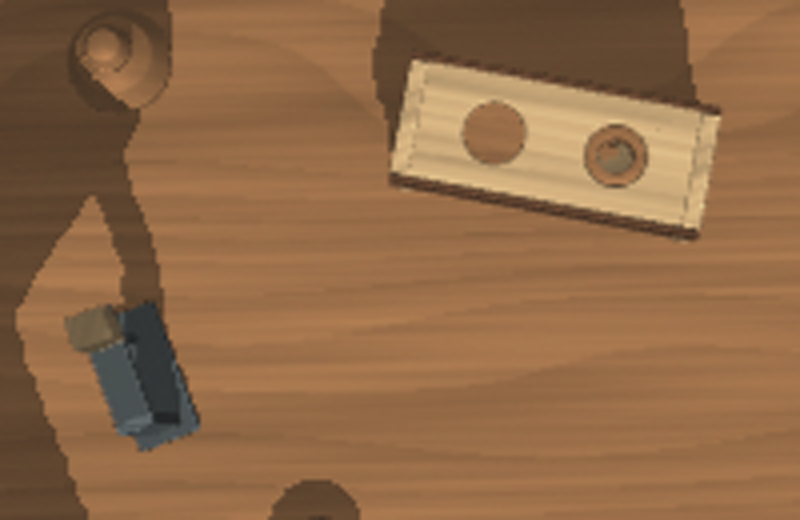

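View pics/s1.png

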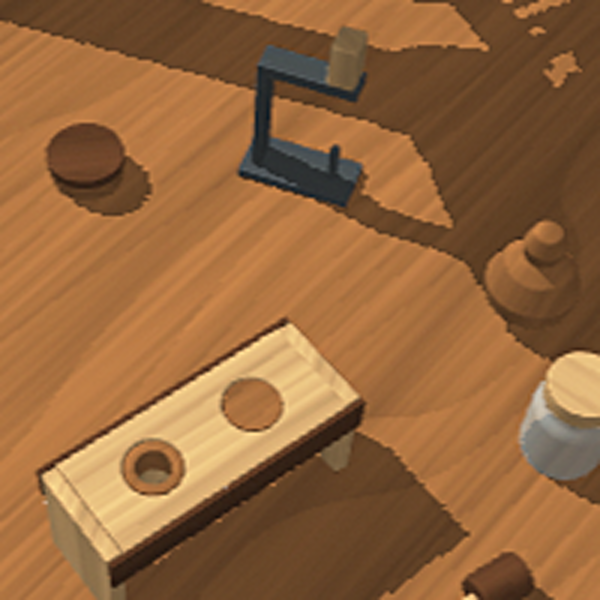

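The top and scene crops agree. The hook's block (229,232 in top) is on the far side, so the hook opens away from the robot. The solid puck is in the left well. Next I'll take coarse measurements from the two fixed views.

```bash
cat > m1.py <<'E'
from h import *
t=cv2.imread('pics/top0.png');s=cv2.imread('pics/scene0.png')
ti=cams.camera_info('top');si=cams.camera_info('scene')
def blobs(img,box,lo,hi,name):
    x0,y0,x1,y1=box
    m=cv2.inRange(cv2.cvtColor(img,cv2.COLOR_BGR2HSV),lo,hi)
    k=np.zeros_like(m);k[y0:y1,x0:x1]=m[y0:y1,x0:x1]
    k=cv2.morphologyEx(k,cv2.MORPH_CLOSE,np.ones((3,3)))
    cs,_=cv2.findContours(k,cv2.RETR_EXTERNAL,cv2.CHAIN_APPROX_NONE)
    c=max(cs,key=cv2.contourArea)
    print(name,cv2.contourArea(c),np.round(cv2.boxPoints(cv2.minAreaRect(c)),1).tolist())
    return c
h=cv2.cvtColor(t,cv2.COLOR_BGR2HSV); hs=cv2.cvtColor(s,cv2.COLOR_BGR2HSV)
for p in [(305,185),(340,187),(323,183),(350,220),(229,232),(235,243),(436,241),(412,241)]: print('top',p,h[p[1],p[0]])
for p in [(290,250),(320,222),(334,214),(175,290),(367,95),(362,102),(330,260)]: print('sc',p,hs[p[1],p[0]])
E
python3 m1.py
python3 - <<'E'
from h import *
s=cv2.imread('pics/scene0.png')
cv2.imwrite('pics/s2.png',cv2.resize(s[80:155,320:385],None,fx=8,fy=8,interpolation=cv2.INTER_CUBIC))
t=cv2.imread('pics/top0.png')
cv2.imwrite('pics/t2.png',cv2.resize(t[215:270,205:265],None,fx=8,fy=8,interpolation=cv2.INTER_CUBIC))
E
```

```text
top (305, 185) [ 18 102 205]
top (340, 187) [ 18 102 215]
top (323, 183) [ 13 134 150]
top (350, 220) [ 14 133 159]
top (229, 232) [18 92 86]
top (235, 243) [102  23  55]
top (436, 241) [ 19  83 175]
top (412, 241) [ 19  83 173]
sc (290, 250) [ 18 115 228]
sc (320, 222) [ 18 114 233]
sc (334, 214) [ 14 159 165]
sc (175, 290) [ 18  98 201]
sc (367, 95) [ 16 116 117]
sc (362, 102) [ 17 119 120]
sc (330, 260) [ 14 156  90]
```

View pics/s2.png

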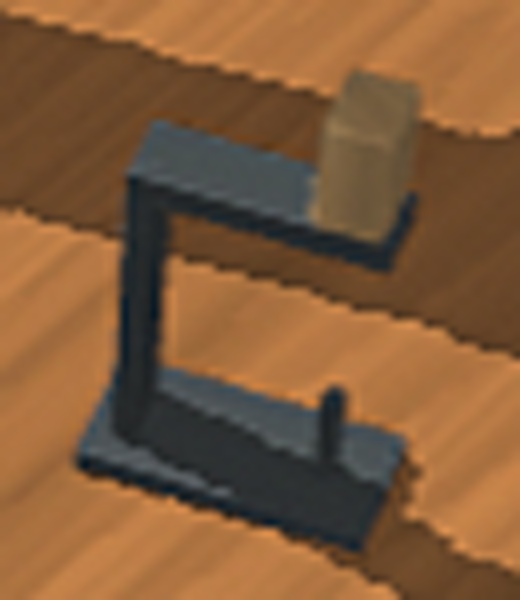

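View pics/t2.png

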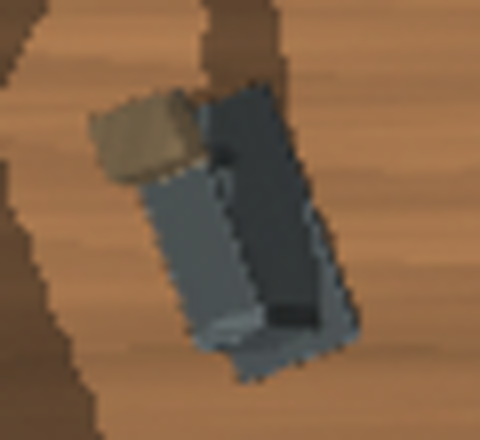

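```bash
cat >> m1.py <<'E'
print('block top',tri([(ti,(222.9,232.1)),(si,(366.5,93.1))]))
P=plane(ti,[[205+265/8,215+85/8],[205+358/8,215+338/8]],0.008);d=P[0]-P[1];print('foot',P,np.degrees(np.arctan2(d[1],d[0])))
P=plane(ti,[[205+150/8,215+195/8],[205+200/8,215+345/8]],0.12);d=P[0]-P[1];print('arm',np.degrees(np.arctan2(d[1],d[0])))
lo,hi=(14,60,160),(24,140,255)
ct=blobs(t,(290,150,390,215),lo,hi,'bridge top'); cs_=blobs(s,(255,180,380,290),lo,hi,'bridge scene')
tt=blobs(t,(405,205,470,275),(14,60,120),(26,140,255),'tray top')
# puck & ring circle in top and scene: brown blobs inside bridge
for img,i,boxes in [(t,ti,{'puck':(312,173,335,194),'ring':(343,178,366,200)}),(s,si,{'puck':(320,202,348,226),'ring':(287,222,316,248)})]:
    hh=cv2.cvtColor(img,cv2.COLOR_BGR2HSV)
    for n,(x0,y0,x1,y1) in boxes.items():
        m=cv2.inRange(hh[y0:y1,x0:x1],(0,0,0),(15,255,190))
        sub=hh[y0:y1,x0:x1]; m=((sub[...,2]<190)).astype(np.uint8)*255
        c=max(cv2.findContours(m,cv2.RETR_EXTERNAL,cv2.CHAIN_APPROX_NONE)[0],key=cv2.contourArea)
        (cx,cy),ax,an=cv2.fitEllipse(c); print(n,round(cx+x0,2),round(cy+y0,2),np.round(ax,1),np.round(plane(i,[cx+x0,cy+y0],0.094),4))
E
python3 m1.py|tail -20
```

```text
top (436, 241) [ 19  83 175]
top (412, 241) [ 19  83 173]
sc (290, 250) [ 18 115 228]
sc (320, 222) [ 18 114 233]
sc (334, 214) [ 14 159 165]
sc (175, 290) [ 18  98 201]
sc (367, 95) [ 16 116 117]
sc (362, 102) [ 17 119 120]
sc (330, 260) [ 14 156  90]
block top (array([0.5011526 , 0.25058027, 0.1609917 ]), [np.float64(0.0015547518366411785), np.float64(0.001554751836641056)])
foot [[0.52459649 0.23815114 0.008     ]
 [0.4376778  0.2070932  0.008     ]] 19.662917910545154
arm 18.131053477721885
bridge top 2188.0 [[297.1000061035156, 192.60000610351562], [302.3999938964844, 164.0], [392.20001220703125, 180.6999969482422], [386.8999938964844, 209.1999969482422]]
bridge scene 3435.5 [[262.5, 238.3000030517578], [348.6000061035156, 180.60000610351562], [369.5, 211.6999969482422], [283.3999938964844, 269.3999938964844]]
tray top 4388.5 [[405.0, 205.0], [469.0, 205.0], [469.0, 274.0], [405.0, 274.0]]
puck 322.36 184.01 [16.1 18.9] [[0.6216 0.0045 0.094 ]]
ring 353.44 188.56 [15.3 15.6] [[ 0.6077 -0.0754  0.094 ]]
puck 333.3 214.38 [17.2 20.3] [[0.6238 0.0019 0.094 ]]
ring 300.44 235.2 [18.4 21. ] [[ 0.607  -0.0759  0.094 ]]
```

```bash
cat >> h.py <<'E'
def go(pos,yaw):
    s=state(); T=rv(s['tcp_rot']); x=np.array([np.cos(yaw),np.sin(yaw),0]); y=np.array([np.sin(yaw),-np.cos(yaw),0])
    D=R.from_matrix(np.c_[x,y,[0,0,-1]])
    print('slide cm',np.round(T.inv().apply(np.array(pos)-s['tcp_pos'])*100,2),'rot',np.round((T.inv()*D).as_rotvec(),3),'clock',s['clock'])
def st():
    s=state();T=rv(s['tcp_rot']).as_matrix()
    print('t',round(s['clock'],2),'tcp',np.round(s['tcp_pos'],4),'yawx',round(np.degrees(np.arctan2(T[1,0],T[0,0])),2),'tilt',np.round(T[:2,2],4),'F',np.round(s['contact_force'],2),'M',np.round(s['moment'],3),'gap',round(s['finger_gap'],4))
E
python3 - <<'E'
from h import *
st()
i=cams.camera_info('wrist'); s=state(); T=rv(s['tcp_rot'])
print('tcp px',proj(i,s['tcp_pos']), 'tips',proj(i,np.array(s['tcp_pos'])+T.apply([[.044,0,.017],[-.044,0,.017]])))
print('cam off tool',T.inv().apply(np.array(i['eye'])-s['tcp_pos']),'\n',(T.inv()*rv(i['attitude'])).as_matrix().round(3))
yaw=np.radians(19);b=np.array([.501,.2506,0.26]);ty=np.array([np.sin(yaw),-np.cos(yaw),0])
go(b-0.04*ty,yaw)
E
```

```text
t 0.15 tcp [0.2155 0.5058 0.2553] yawx 66.92 tilt [-0.0006 -0.0009] F [-0.54  0.04 -0.15] M [ 0.024 -0.008 -0.013] gap 0.0886
tcp px [[319.47276283 268.02656991]] tips [[406.55207097 252.03639095]
 [232.22161775 251.96922345]]
cam off tool [-0.0004091  -0.06855336 -0.13044338] 
 [[ 1.     0.    -0.   ]
 [-0.     0.963  0.269]
 [ 0.    -0.269  0.963]]
slide cm [-9.32 33.59 -0.47] rot [0.    0.001 0.836] clock 0.15
```

>>> arm_command --grip '[8.8,8.8,8.8,8.8,8.8,8.8,8.8,8.8,8.8]' --slide '[[-1.5,5,-0.5],[-3,10,-0.5],[-4.5,16,-0.5],[-6.2,22,-0.5],[-7.8,28,-0.5],[-9.3,33.6,-0.5],[-9.3,33.6,-0.5],[-9.3,33.6,-0.5],[-9.3,33.6,-0.5]]' --rot '[[0,0,0.14],[0,0,0.28],[0,0,0.42],[0,0,0.56],[0,0,0.7],[0,0,0.836],[0,0,0.836],[0,0,0.836],[0,0,0.836]]'

```text
clock: 1.27
tcp_pos: [0.4873, 0.2896, 0.2609]
tcp_rot: [-3.098, -0.522, 0.0]
contact_force: [0.3, -0.3, 0.9]
finger_gap: 0.0879
```

Run:
```python
from h import *
import json
st()
i=cams.camera_info('wrist'); cv2.imwrite('pics/w1.png',cams.capture('wrist')[:,:,::-1])
json.dump({k:np.array(v).tolist() for k,v in i.items()},open('w1.json','w'))
```

```text
t 1.27 tcp [0.4873 0.2896 0.2609] yawx 19.15 tilt [-0.0001  0.0001] F [ 0.29 -0.3   0.9 ] M [-0.056  0.06  -0.   ] gap 0.0879
```

View pics/w1.png

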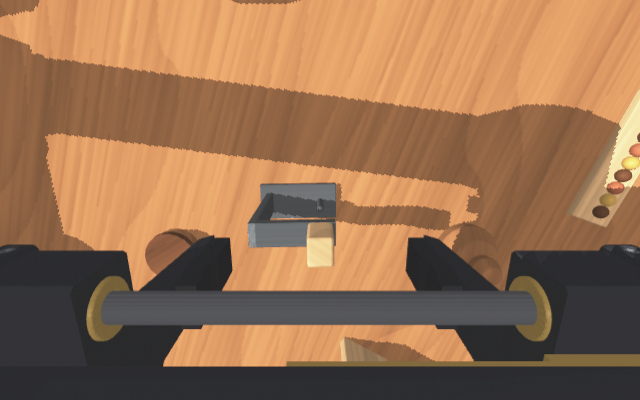

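The wrist view shows the hook almost aligned with the image, with the block's top at about (320,258) and the foot's far edge at row 184. I'll zoom in to measure.

Run:
```python
from h import *
t=cv2.imread('pics/w1.png')
cv2.imwrite('pics/w1z.png',cv2.resize(t[175:275,240:350],None,fx=7,fy=6,interpolation=cv2.INTER_CUBIC))
h=cv2.cvtColor(t,cv2.COLOR_BGR2HSV)
for p in [(320,245),(320,258),(320,230),(295,250),(345,250),(270,235)]:print(p,h[p[1],p[0]])
```

```text
(320, 245) [ 21  88 244]
(320, 258) [ 20  90 242]
(320, 230) [ 15 105 167]
(295, 250) [ 14 139 226]
(345, 250) [ 15 133 236]
(270, 235) [ 98   9 114]
```

View pics/w1z.png

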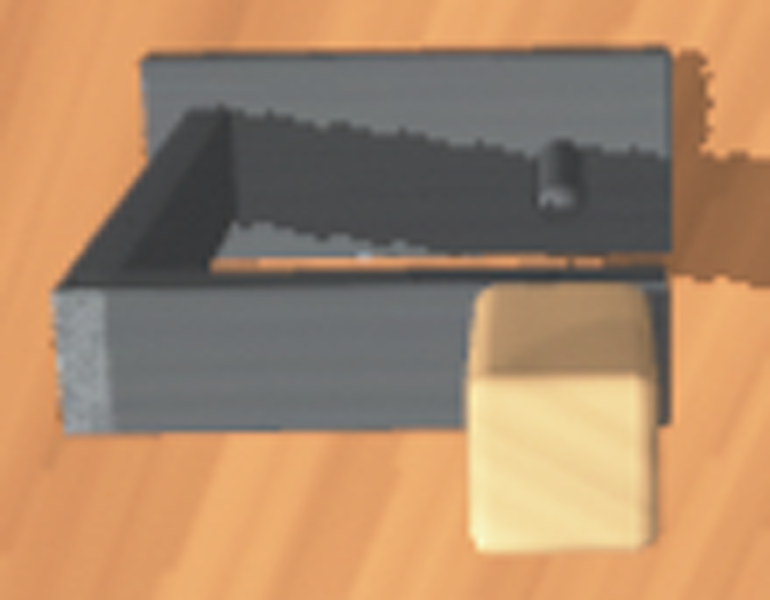

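Run:
```python
from h import *
import json
i=json.load(open('w1.json'))
P=plane(i,[[306.9,237.5],[333.9,237.5],[333.9,266.7],[306.9,266.7],[320.4,252.1]],0.16);print(P)
print('size',np.linalg.norm(P[1]-P[0]),np.linalg.norm(P[2]-P[1]))
F=plane(i,[[260.7,184.2],[335.4,183.0],[335.6,216.5]],0.008);d=F[1]-F[0];print('foot len',np.linalg.norm(d),np.linalg.norm(F[2]-F[1]),'yaw',np.degrees(np.arctan2(d[1],d[0])))
A=plane(i,[[248.5,247],[334,245.8]],0.12);d=A[1]-A[0];print('arm yaw',np.degrees(np.arctan2(d[1],d[0])),np.linalg.norm(d))
print('tip',plane(i,[320,207.5],0.044))
ti=cams.camera_info('top');si=cams.camera_info('scene')
print(tri([(ti,(222.9,232.1)),(si,(366.5,93.1)),(i,(320.4,252.1))]))
```

```text
[[0.48755063 0.26131092 0.16      ]
 [0.50748209 0.26823943 0.16      ]
 [0.51605518 0.24456833 0.16      ]
 [0.4955804  0.23745082 0.16      ]
 [0.50161128 0.25305217 0.16      ]]
size 0.021101360311801393 0.025175762466809908
foot len 0.09226102358222675 0.04356553556227209 yaw 20.109612497858976
arm yaw 20.038591222483152 0.07905162389522331
tip [[0.50128375 0.2545084  0.044     ]]
(array([0.50113809, 0.2517757 , 0.15921467]), [np.float64(0.0021475052811833384), np.float64(0.0012852416667162587), np.float64(0.0010709729260140134)])
```

Run:
```python
from h import *
go([.5015,.2527,.141],np.radians(20))
```

```text
slide cm [ 0.13  3.95 11.99] rot [-0.    -0.    -0.015] clock 1.325
```

>>> arm_command --grip '[6,6,6,6,6,6,6,0,0,0,0,0]' --grip_force 45 --slide '[[0.1,4.0,1],[0.1,4.0,4],[0.1,4.0,7],[0.1,4.0,10],[0.1,4.0,11.5],[0.1,4.0,12.0],[0.1,4.0,12.0],[0.1,4.0,12.0],[0.1,4.0,12.0],[0.1,4.0,12.0],[0.1,4.0,12.0],[0.1,4.0,12.0]]' --rot '[[0,0,-0.015],[0,0,-0.015],[0,0,-0.015],[0,0,-0.015],[0,0,-0.015],[0,0,-0.015],[0,0,-0.015],[0,0,-0.015],[0,0,-0.015],[0,0,-0.015],[0,0,-0.015],[0,0,-0.015]]'

```text
clock: 2.82
tcp_pos: [0.5022, 0.2512, 0.1408]
tcp_rot: [3.094, 0.542, -0.0]
contact_force: [-0.7, -0.7, 1.1]
finger_gap: 0.0219
```

Run:
```python
from h import *
st()
for n in ['scene','wrist']:
    cv2.imwrite(f'pics/{n}2.png',cams.capture(n)[:,:,::-1])
s=cv2.imread('pics/scene2.png');cv2.imwrite('pics/s3.png',cv2.resize(s[30:180,270:440],None,fx=4,fy=4))
```

```text
t 2.83 tcp [0.5022 0.2512 0.1408] yawx 19.88 tilt [-0.0001 -0.0001] F [-0.69 -0.73  1.12] M [-0.091  0.169  0.009] gap 0.0219
```

View pics/s3.png

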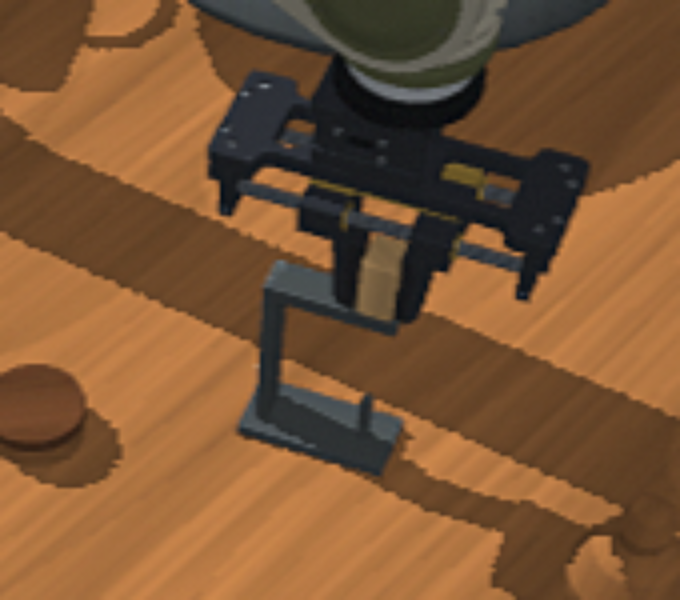

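View pics/wrist2.png

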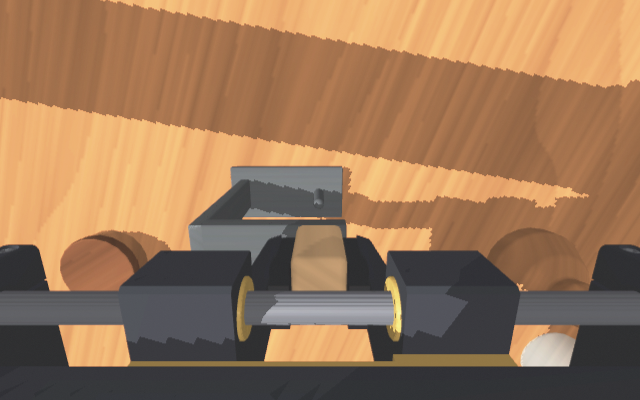

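The hook is gripped with its block between the fingers (gap 21.9 mm). I'll lift it and carry it to a staging point in front of the bridge.

Run:
```python
from h import *
go([.466,.034,.20],np.radians(-11))
i=cams.camera_info('wrist');s=state();T=rv(s['tcp_rot'])
print('expected tip px',proj(i,np.array(s['tcp_pos'])+T.apply([0,0,.0968])))
cv2.imwrite('pics/w2z.png',cv2.resize(cv2.imread('pics/wrist2.png')[155:235,290:370],None,fx=7,fy=7,interpolation=cv2.INTER_CUBIC))
```

```text
slide cm [-10.79  19.19  -5.91] rot [0.    0.    0.539] clock 2.925
expected tip px [[318.43659179 206.15000228]]
```

View pics/w2z.png

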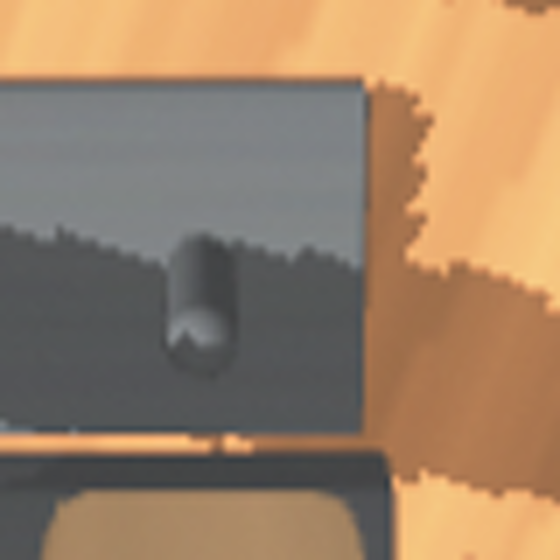

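The pin tip sits at (318.7,203.9) against an expected (318.4,204.4), so it lies on the tool axis to within about 0.5 mm. Moving.

>>> arm_command --grip '[0,0,0,0,0,0,0,0,0,0]' --slide '[[0,0,-2],[0,0,-5.9],[-2,3.4,-5.9],[-4,7,-5.9],[-6,10.6,-5.9],[-8,14.2,-5.9],[-9.8,17.5,-5.9],[-10.8,19.2,-5.9],[-10.8,19.2,-5.9],[-10.8,19.2,-5.9]]' --rot '[[0,0,0],[0,0,0],[0,0,0.1],[0,0,0.2],[0,0,0.3],[0,0,0.4],[0,0,0.5],[0,0,0.54],[0,0,0.54],[0,0,0.54]]'

```text
clock: 4.18
tcp_pos: [0.4659, 0.0344, 0.1996]
tcp_rot: [-3.127, 0.301, 0.001]
contact_force: [0.5, -0.6, -3.2]
finger_gap: 0.0221
```

Run:
```python
from h import *
import json
st()
i=cams.camera_info('wrist'); cv2.imwrite('pics/w3.png',cams.capture('wrist')[:,:,::-1])
json.dump({k:np.array(v).tolist() for k,v in i.items()},open('w3.json','w'))
```

```text
t 4.17 tcp [0.4659 0.0344 0.1996] yawx -11.01 tilt [-0.0003  0.0003] F [ 0.48 -0.58 -3.2 ] M [-0.079 -0.071  0.01 ] gap 0.0221
```

View pics/w3.png

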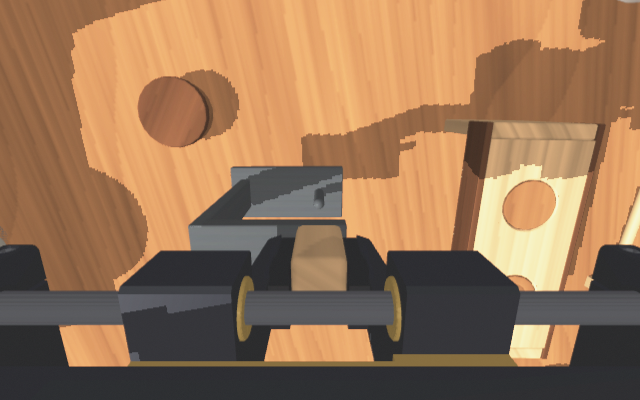

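The puck is clear at about (529,205), and both long edges of the bridge are visible.

Run:
```python
from h import *
import json
i=json.load(open('w3.json'))
t=cv2.imread('pics/w3.png');h=cv2.cvtColor(t,cv2.COLOR_BGR2HSV)
for p in [(529,205),(529,150),(560,205),(489,205),(500,215)]:print(p,h[p[1],p[0]])
x0,y0,x1,y1=495,172,565,242
sub=h[y0:y1,x0:x1]
m=(sub[...,1]>125).astype(np.uint8)*255
m=cv2.morphologyEx(m,cv2.MORPH_CLOSE,np.ones((3,3)))
for c in cv2.findContours(m,cv2.RETR_EXTERNAL,cv2.CHAIN_APPROX_NONE)[0]:
    if cv2.contourArea(c)<300: continue
    e=cv2.fitEllipse(c);hull=c.reshape(-1,2)+[x0,y0];W=plane(i,hull+0.0,0.094)
    # circle fit in world
    A=np.c_[2*W[:,:2],np.ones(len(W))];b=(W[:,:2]**2).sum(1);s=np.linalg.lstsq(A,b,rcond=None)[0]
    r=np.sqrt(s[2]+s[0]**2+s[1]**2);print(cv2.contourArea(c),e,'world',s[:2],r)
cv2.imwrite('pics/w3z.png',cv2.resize(t[110:300,430:630],None,fx=4,fy=3,interpolation=cv2.INTER_CUBIC))
```

```text
(529, 205) [ 14 139 225]
(529, 150) [ 16 106 186]
(560, 205) [ 23  75 246]
(489, 205) [ 26  63 247]
(500, 215) [ 22  83 245]
1916.0 ((33.7810173034668, 32.52366256713867), (44.894222259521484, 54.38827896118164), 57.49763488769531) world [0.62576444 0.00180451] 0.019522524848787366
```

View pics/w3z.png

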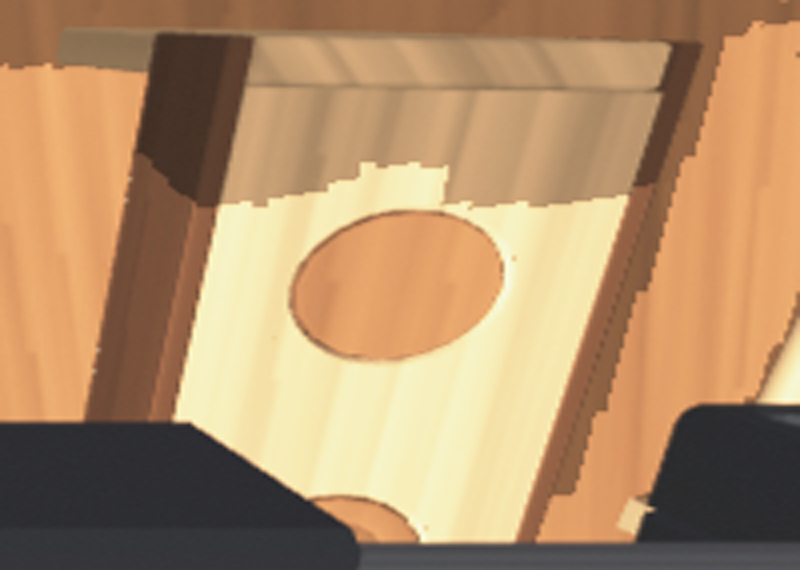

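```bash
cat > m2.py <<'E'
from h import *
import json
def fit(img,i,box,lo,z=0.094):
    x0,y0,x1,y1=box;k=4
    big=cv2.resize(img[y0:y1,x0:x1],None,fx=k,fy=k,interpolation=cv2.INTER_CUBIC);hh=cv2.cvtColor(big,cv2.COLOR_BGR2HSV)
    m=(hh[...,1]>lo).astype(np.uint8)*255
    c=max(cv2.findContours(m,cv2.RETR_EXTERNAL,cv2.CHAIN_APPROX_NONE)[0],key=cv2.contourArea).reshape(-1,2)
    p=(c+0.5)/k-0.5+[x0,y0];W=plane(i,p,z)[:,:2]
    s=np.linalg.lstsq(np.c_[2*W,np.ones(len(W))],(W**2).sum(1),rcond=None)[0]
    r=np.sqrt(s[2]+s[0]**2+s[1]**2);return s[:2],r,proj(i,[*s[:2],z])[0]
if __name__=='__main__':
    ti=cams.camera_info('top');si=cams.camera_info('scene');wi=json.load(open('w3.json'))
    t=cv2.imread('pics/top0.png');s=cv2.imread('pics/scene0.png');w=cv2.imread('pics/w3.png')
    o=[]
    for n,img,i,box,lo in [('top',t,ti,(313,174,334,194),118),('scene',s,si,(320,203,347,225),135),('w',w,wi,(495,172,565,242),112)]:
        a=fit(img,i,box,lo);print(n,a);o.append((i,a[2]))
    print(tri(o));print(tri(o[:2]),tri(o[1:]))
    for n,img,i,box,lo in [('top',t,ti,(344,178,365,199),118),('scene',s,si,(286,223,315,248),135)]: print('ring',n,fit(img,i,box,lo))
    E=plane(wi,[[430+253/4,110+40/3],[430+175/4,110+420/3],[430+668/4,110+45/3],[430+520/4,110+540/3]],.094);print(E)
    for a,b in [(1,0),(3,2)]: d=E[b]-E[a];print('y-axis yaw-90',np.degrees(np.arctan2(d[1],d[0]))-90)
    E=plane(ti,[[200+412/4,150+60/4],[200+720/4,150+108/4]],.094);d=E[0]-E[1];print(np.degrees(np.arctan2(d[1],d[0]))-90)
E
python3 m2.py
```

```text
top (array([0.6245615 , 0.00247193]), np.float64(0.019282089282759745), array([323.11215423, 182.85672494]))
scene (array([0.62443179, 0.0020647 ]), np.float64(0.0197650871120288), array([333.61350463, 214.5228458 ]))
w (array([0.62563277, 0.00180306]), np.float64(0.020155557806942368), array([528.51186187, 205.06308133]))
(array([0.62472162, 0.00214845, 0.09473737]), [np.float64(0.00041661974792823455), np.float64(0.0004065505468750859), np.float64(0.0003895955184954574)])
(array([0.62446382, 0.00233494, 0.09374625]), [np.float64(0.00019095362542461582), np.float64(0.00019095362542463865)]) (array([0.62491532, 0.00192383, 0.09478658]), [np.float64(0.00031001981996782804), np.float64(0.00031001981996770867)])
ring top (array([ 0.60794988, -0.07560264]), np.float64(0.019156382642659328), array([353.51403158, 188.47288426]))
ring scene (array([ 0.60773627, -0.07614892]), np.float64(0.019625574326150617), array([300.62271985, 235.50507619]))
[[ 0.60164099  0.06918705  0.094     ]
 [ 0.58167111 -0.02816433  0.094     ]
 [ 0.67524116  0.05369945  0.094     ]
 [ 0.65028954 -0.0785273   0.094     ]]
y-axis yaw-90 -11.592381468590318
y-axis yaw-90 -10.68623914830701
-10.440017003539808
```

The three views agree on the puck top: (0.6248, 0.0021, 0.0945), bridge yaw about -11°. I'll work out the under-board targets in tool axes.

Run:
```python
from h import *
c=np.array([.6248,.0021,.150]);st()
go(c,np.radians(-11))
```

```text
t 4.22 tcp [0.466  0.0346 0.1996] yawx -10.98 tilt [-0.0002  0.0002] F [-0.31  0.31 -3.9 ] M [-0.057 -0.005 -0.036] gap 0.0215
slide cm [16.21  0.17  4.96] rot [-0.  0.  0.] clock 4.225
```

>>> arm_command --grip '[0,0,0,0,0,0,0,0,0]' --slide '[[0,0.15,2.5],[0,0.15,4.95],[2,0.15,4.95],[6,0.15,4.95],[10,0.15,4.95],[14,0.15,4.95],[17,0.15,4.95],[17,0.15,4.95],[17,0.15,4.95]]' --rot '[[0,0,0],[0,0,0],[0,0,0],[0,0,0],[0,0,0],[0,0,0],[0,0,0],[0,0,0],[0,0,0]]'

```text
clock: 5.35
tcp_pos: [0.6318, 0.0007, 0.1498]
tcp_rot: [-3.127, 0.301, 0.002]
contact_force: [-0.2, -0.1, -3.3]
finger_gap: 0.0217
```

Run:
```python
from h import *
st()
s=cams.capture('scene')[:,:,::-1];cv2.imwrite('pics/s4.png',cv2.resize(s[100:300,200:400],None,fx=3,fy=3))
st()
```

```text
t 5.35 tcp [0.6318 0.0007 0.1498] yawx -10.99 tilt [-0.0015  0.0004] F [-0.22 -0.07 -3.32] M [-0.063 -0.001  0.006] gap 0.0217
t 5.4 tcp [0.6317 0.0007 0.1501] yawx -11.0 tilt [-0.0011  0.0003] F [ 0.08  0.3  -3.16] M [-0.126  0.037  0.041] gap 0.0214
```

View pics/s4.png

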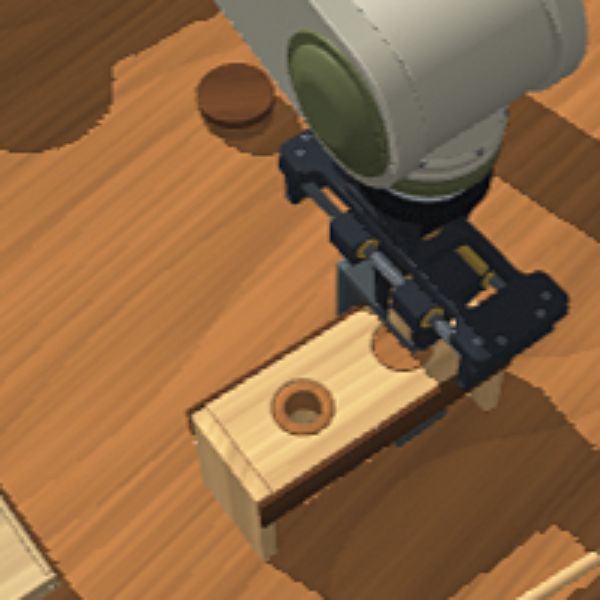

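The hook sits under the puck's well and clear of the bridge. First gentle probe upwards, to learn the contact height and stiffness.

>>> arm_command --grip '[0,0,0,0]' --slide '[[0.05,0,-0.5],[0.05,0,-0.8],[0.05,0,-0.95],[0.05,0,-0.95]]' --rot '[[0,0,0],[0,0,0],[0,0,0],[0,0,0]]'

```text
clock: 5.9
tcp_pos: [0.6328, -0.0002, 0.1593]
tcp_rot: [-3.127, 0.303, 0.001]
contact_force: [0.9, 0.5, -7.7]
finger_gap: 0.0214
```

>>> arm_command --grip '[0,0]' --slide '[[0,0,-0.1],[0,0,-0.1]]' --rot '[[0,0,0],[0,0,0]]'

```text
clock: 6.15
tcp_pos: [0.6328, -0.0002, 0.1597]
tcp_rot: [-3.127, 0.303, 0.003]
contact_force: [2.2, -0.1, -16.1]
finger_gap: 0.0214
```

Contact is at TCP z ≈ 0.159, with a stiffness of about 9 N/mm, so that spot is blocked. Next is the 45° spot on the 8 mm circle.

>>> arm_command --grip '[0,0,0,0]' --slide '[[0,0,0.3],[-0.25,0.52,0.3],[-0.25,0.52,0.05],[-0.25,0.52,0.05]]' --rot '[[0,0,0],[0,0,0],[0,0,0],[0,0,0]]'

```text
clock: 6.65
tcp_pos: [0.6293, -0.0052, 0.1597]
tcp_rot: [3.127, -0.303, -0.002]
contact_force: [0.1, -1.5, -13.3]
finger_gap: 0.0213
```

>>> arm_command --grip '[0,0,0,0]' --slide '[[0,0,0.25],[-0.57,0.2,0.25],[-0.57,0.2,0],[-0.57,0.2,0]]' --rot '[[0,0,0],[0,0,0],[0,0,0],[0,0,0]]'

```text
clock: 7.15
tcp_pos: [0.6233, -0.0055, 0.1607]
tcp_rot: [-3.127, 0.303, 0.0]
contact_force: [-1.5, 0.1, -3.1]
finger_gap: 0.0217
```

Free: only the hook's weight shows, at 90° (to the right). I'll go up a little more to tell the hole from a near miss.

>>> arm_command --grip '[0,0,0]' --slide '[[0,0,-0.1],[0,0,-0.2],[0,0,-0.2]]' --rot '[[0,0,0],[0,0,0],[0,0,0]]'

```text
clock: 7.52
tcp_pos: [0.6231, -0.0055, 0.1618]
tcp_rot: [-3.127, 0.303, 0.003]
contact_force: [-2.9, 1.0, -7.6]
finger_gap: 0.0216
```

The pin met a hole edge, with a sideways push toward -x. I'll lower it, shift 2.4 mm in -x and try again.

>>> arm_command --grip '[0,0,0,0,0]' --slide '[[0,0,0.15],[-0.24,0,0.15],[-0.24,0,0],[-0.24,0,-0.15],[-0.24,0,-0.15]]' --rot '[[0,0,0],[0,0,0],[0,0,0],[0,0,0],[0,0,0]]'

```text
clock: 8.15
tcp_pos: [0.6214, -0.0052, 0.1642]
tcp_rot: [-3.127, 0.303, -0.001]
contact_force: [-0.9, 1.4, -3.0]
finger_gap: 0.0215
```

It is through the hole (TCP z 0.1642, no load). I'll centre it slightly and start pushing the puck.

>>> arm_command --grip '[0,0,0,0,0]' --slide '[[-0.04,-0.04,0],[-0.04,-0.04,-0.15],[-0.04,-0.04,-0.3],[-0.04,-0.04,-0.45],[-0.04,-0.04,-0.5]]' --rot '[[0,0,0],[0,0,0],[0,0,0],[0,0,0],[0,0,0]]'

```text
clock: 8.78
tcp_pos: [0.6207, -0.0048, 0.1685]
tcp_rot: [3.127, -0.303, -0.001]
contact_force: [-1.1, 1.1, -7.8]
finger_gap: 0.0218
```

>>> arm_command --grip '[0,0,0,0,0,0,0]' --slide '[[0,0,-0.15],[0,0,-0.3],[0,0,-0.45],[0,0,-0.6],[0,0,-0.75],[0,0,-0.9],[0,0,-0.95]]' --rot '[[0,0,0],[0,0,0],[0,0,0],[0,0,0],[0,0,0],[0,0,0],[0,0,0]]'

```text
clock: 9.65
tcp_pos: [0.6208, -0.0048, 0.1783]
tcp_rot: [3.127, -0.303, -0.0]
contact_force: [-1.8, 0.5, -8.1]
finger_gap: 0.0218
```

Run:
```python
from h import *
st()
s=cams.capture('scene')[:,:,::-1];cv2.imwrite('pics/s5.png',cv2.resize(s[130:300,240:410],None,fx=4,fy=3.5,interpolation=cv2.INTER_CUBIC))
```

```text
t 9.65 tcp [ 0.6208 -0.0048  0.1783] yawx -11.06 tilt [-0.0003 -0.    ] F [-1.78  0.52 -8.11] M [-0.117  0.454  0.044] gap 0.0218
```

View pics/s5.png

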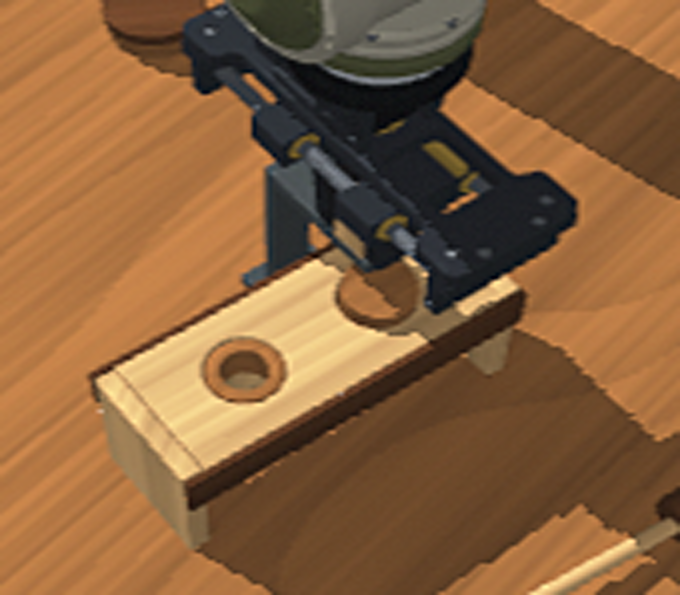

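Puck is proud (≈13.4 mm by the TCP height). I'll push about 3 mm more, then lower and back the hook straight out.

>>> arm_command --grip '[0,0,0,0,0,0,0,0,0,0,0,0]' --slide '[[0,0,-0.15],[0,0,-0.3],[0,0,-0.35],[0,0,-0.35],[0,0,0.5],[0,0,1.6],[0,0,2.75],[0,0,2.8],[0,0,2.8],[-1.5,-0.2,2.8],[-5,-0.5,2.8],[-9,-0.8,2.8]]' --rot '[[0,0,0],[0,0,0],[0,0,0],[0,0,0],[0,0,0],[0,0,0],[0,0,0],[0,0,0],[0,0,0],[0,0,0],[0,0,0],[0,0,0]]'

```text
clock: 11.2
tcp_pos: [0.5337, 0.0204, 0.1506]
tcp_rot: [3.127, -0.303, 0.003]
contact_force: [-0.1, -0.1, -3.0]
finger_gap: 0.0213
```

>>> arm_command --grip '[0,0,0,0]' --slide '[[-4,0,0],[-7,0,0],[-7,0,-2.5],[-7,0,-5]]' --rot '[[0,0,0],[0,0,0],[0,0,0],[0,0,0]]'

```text
clock: 11.7
tcp_pos: [0.4654, 0.0338, 0.2016]
tcp_rot: [3.127, -0.303, 0.003]
contact_force: [-0.4, -0.7, -2.5]
finger_gap: 0.0217
```

Run:
```python
from h import *
st()
go([.502,.2512,.20],np.radians(20))
s=cams.capture('scene')[:,:,::-1];cv2.imwrite('pics/s6.png',s)
```

```text
t 11.7 tcp [0.4654 0.0338 0.2016] yawx -11.06 tilt [ 0.0016 -0.0003] F [-0.42 -0.74 -2.51] M [-0.108 -0.032 -0.044] gap 0.0217
slide cm [ -0.58 -22.04   0.16] rot [ 0.    -0.002 -0.542] clock 11.7
```

View pics/s6.png

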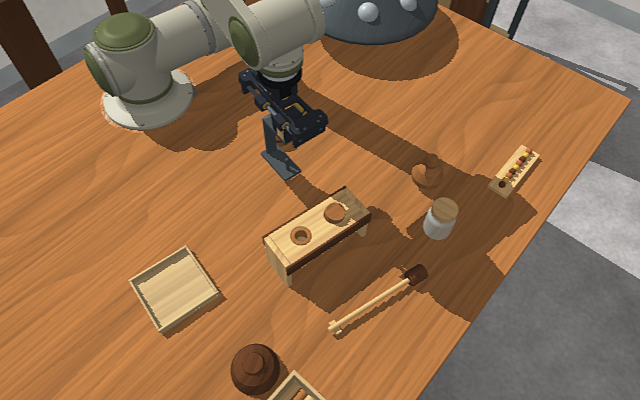

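The puck stands proud at about (335,212), and the ring is untouched. I'll return the hook to its original, known-clear spot.

>>> arm_command --grip '[0,0,0,0,0,0,0,0,0,0,0]' --slide '[[0,-3,0],[0,-7,0],[-0.2,-11,0],[-0.4,-15,0],[-0.6,-19,0],[-0.6,-22,0],[-0.6,-22,0],[-0.6,-22,2],[-0.6,-22,4.5],[-0.6,-22,5.7],[-0.6,-22,5.7]]' --rot '[[0,0,0],[0,0,-0.1],[0,0,-0.22],[0,0,-0.34],[0,0,-0.46],[0,0,-0.54],[0,0,-0.54],[0,0,-0.54],[0,0,-0.54],[0,0,-0.54],[0,0,-0.54]]'

```text
clock: 13.12
tcp_pos: [0.5017, 0.2503, 0.1429]
tcp_rot: [3.095, 0.541, -0.002]
contact_force: [-0.2, 0.0, -3.5]
finger_gap: 0.0217
```

>>> arm_command --grip '[0,0,0]' --slide '[[0,0,0.1],[0,0,0.2],[0,0,0.2]]' --rot '[[0,0,0],[0,0,0],[0,0,0]]'

```text
clock: 13.5
tcp_pos: [0.5018, 0.2508, 0.1416]
tcp_rot: [-3.094, -0.542, -0.001]
contact_force: [-0.3, -0.6, -3.6]
finger_gap: 0.0215
```

>>> arm_command --grip '[0,0,0]' --slide '[[0,0,0.08],[0,0,0.12],[0,0,0.12]]' --rot '[[0,0,0],[0,0,0],[0,0,0]]'

```text
clock: 13.88
tcp_pos: [0.5019, 0.2508, 0.1408]
tcp_rot: [-3.094, -0.542, -0.002]
contact_force: [-0.7, -1.9, 6.0]
finger_gap: 0.0212
```

The foot is on the table. I'll ease the pressure, release and rise.

>>> arm_command --grip '[0,0,5,5,5,5,5,5,5,5]' --slide '[[0,0,-0.06],[0,0,-0.08],[0,0,-0.08],[0,0,-0.08],[0,0,-0.08],[0,0,-2],[0,0,-5],[0,0,-8],[0,0,-11],[0,0,-11]]' --rot '[[0,0,0],[0,0,0],[0,0,0],[0,0,0],[0,0,0],[0,0,0],[0,0,0],[0,0,0],[0,0,0],[0,0,0]]'

```text
clock: 15.12
tcp_pos: [0.5023, 0.251, 0.2518]
tcp_rot: [-3.094, -0.542, -0.007]
contact_force: [-0.0, -0.4, -0.4]
finger_gap: 0.05
```

Run:
```python
from h import *
st()
cv2.imwrite('pics/s7.png',cams.capture('scene')[:,:,::-1]);cv2.imwrite('pics/t7.png',cams.capture('top')[:,:,::-1])
u=np.array([np.cos(np.radians(-11)),np.sin(np.radians(-11)),0]);r=np.array([u[1],-u[0],0])
go(np.array([.6248,.0021,.26])-0.09*r,np.radians(-11))
s=cv2.imread('pics/s7.png');a=cv2.resize(s[70:270,250:450],None,fx=3,fy=3,interpolation=cv2.INTER_CUBIC);cv2.imwrite('pics/s7z.png',a)
```

```text
t 15.12 tcp [0.5023 0.251  0.2518] yawx 19.89 tilt [0.0041 0.0011] F [-0.05 -0.39 -0.38] M [-0.083  0.032 -0.03 ] gap 0.05
slide cm [ 7.77 19.85 -1.1 ] rot [0.    0.001 0.539] clock 15.225
```

View pics/s7z.png

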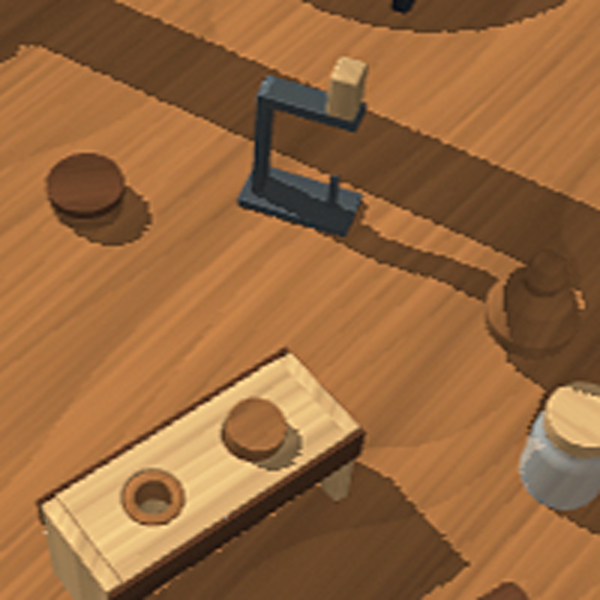

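The hook stands upright at its old place, and the puck stands proud. I'll move above the puck for a close look.

>>> arm_command --grip '[7,7,7,7,7,7,7,7,7]' --slide '[[0.4,4,-0.8],[0.9,9,-0.8],[1.5,14,-0.8],[2,19,-0.8],[2.5,24,-0.8],[3,27.6,-0.8],[3,27.6,-0.8],[3,27.6,-0.8],[3,27.6,-0.8]]' --rot '[[0,0,0.09],[0,0,0.18],[0,0,0.27],[0,0,0.36],[0,0,0.45],[0,0,0.54],[0,0,0.54],[0,0,0.54],[0,0,0.54]]'

```text
clock: 16.35
tcp_pos: [0.6233, 0.0027, 0.2579]
tcp_rot: [-3.127, 0.299, 0.001]
contact_force: [0.7, 0.6, -0.7]
finger_gap: 0.0698
```

Run:
```python
from h import *
import json
st()
i=cams.camera_info('wrist'); cv2.imwrite('pics/w8.png',cams.capture('wrist')[:,:,::-1])
json.dump({k:np.array(v).tolist() for k,v in i.items()},open('w8.json','w'))
```

```text
t 16.35 tcp [0.6233 0.0027 0.2579] yawx -10.94 tilt [-0.0006  0.0002] F [ 0.66  0.59 -0.71] M [-0.082  0.11  -0.034] gap 0.0698
```

View pics/w8.png

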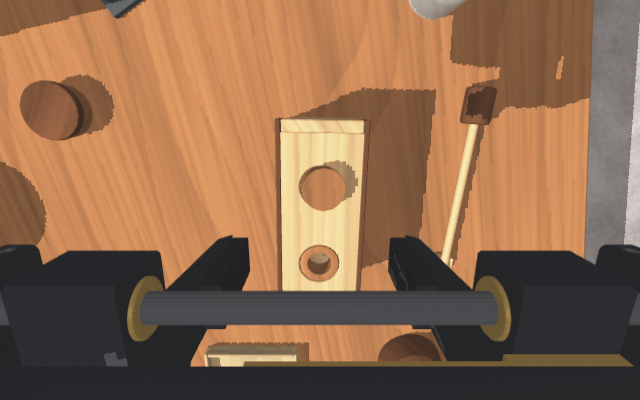

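Puck top is at about (323,187) and the ring at (319,262), and the bridge's edges run straight down the picture. I'll triangulate the puck's top.

Run:
```python
from h import *
from m2 import fit
import json
wi=json.load(open('w8.json'));w=cv2.imread('pics/w8.png');s=cv2.imread('pics/s7.png');si=cams.camera_info('scene')
a=fit(w,wi,(296,164,349,214),112,.111);print(a)
cv2.imwrite('pics/w8z.png',cv2.resize(w[155:220,285:365],None,fx=8,fy=8,interpolation=cv2.INTER_CUBIC))
cv2.imwrite('pics/s7y.png',cv2.resize(s[190:235,310:365],None,fx=12,fy=12,interpolation=cv2.INTER_CUBIC))
```

```text
(array([0.62736628, 0.00390602]), np.float64(0.020641180491874765), array([322.35497767, 188.11223402]))
```

View pics/w8z.png

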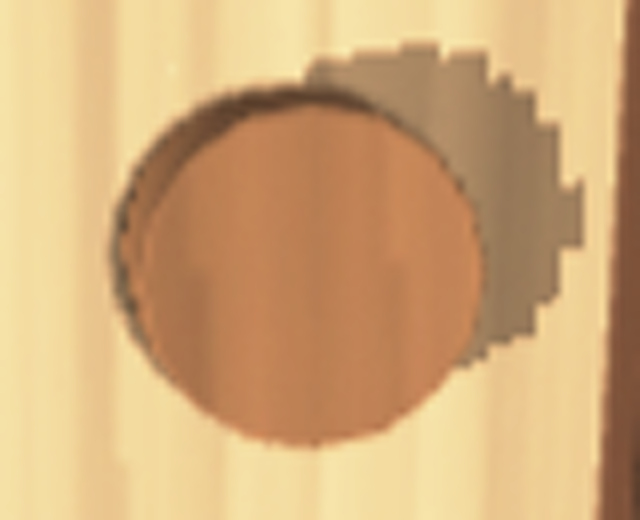

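View pics/s7y.png

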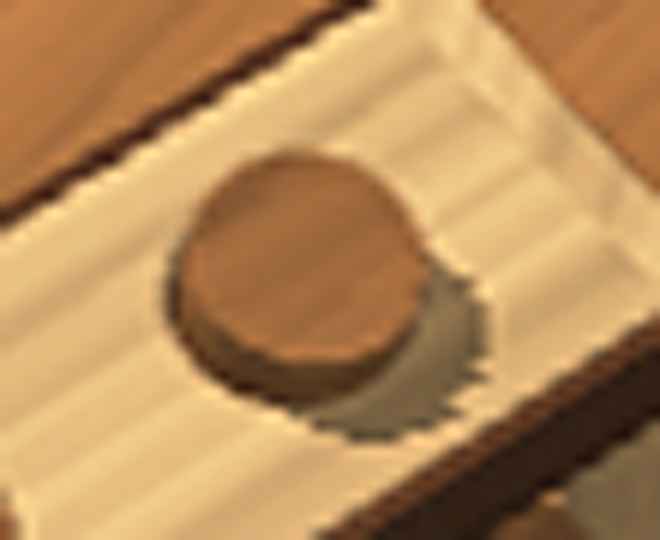

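Run:
```python
from h import *
import json
wi=json.load(open('w8.json'));si=cams.camera_info('scene')
X=tri([(wi,(323.56,188.8)),(si,(335.04,210.9))]);print(X)
print(plane(wi,[323.56,188.8],.111),plane(si,[335.04,210.9],.111))
go([*X[0][:2],.115],np.radians(-11))
# tray
t=cv2.imread('pics/t7.png');s=cv2.imread('pics/s7.png')
cv2.imwrite('pics/t7z.png',cv2.resize(t[200:285,395:480],None,fx=7,fy=7,interpolation=cv2.INTER_CUBIC))
cv2.imwrite('pics/s7x.png',cv2.resize(s[235:345,120:230],None,fx=5.4,fy=5.4,interpolation=cv2.INTER_CUBIC))
```

```text
(array([0.62767178, 0.00257062, 0.11013446]), [np.float64(0.0006750595095832413), np.float64(0.0006750595095832948)])
[[0.62830977 0.00307826 0.111     ]] [[0.62735025 0.00190376 0.111     ]]
slide cm [ 0.43 -0.08 14.31] rot [-0.     0.     0.001] clock 16.4
```

View pics/t7z.png

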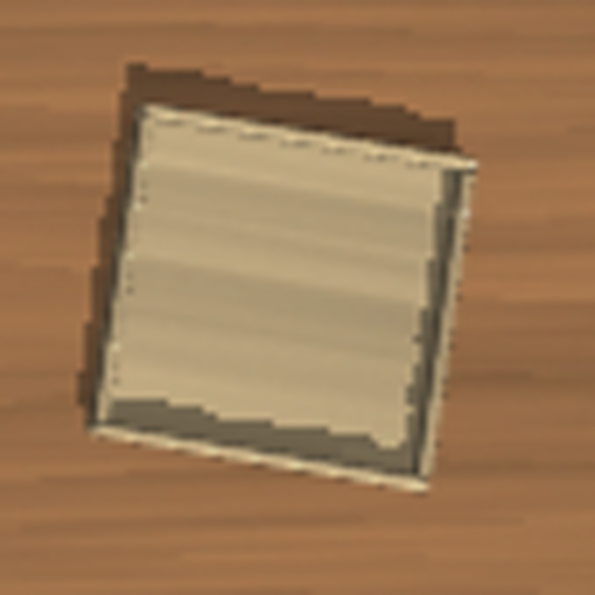

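View pics/s7x.png

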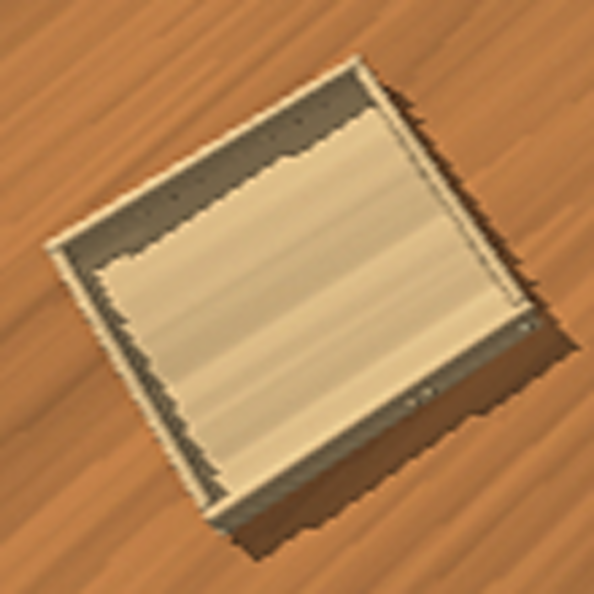

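Puck top is at (0.6277, 0.0026, 0.110), so it stands about 16 mm proud. I'll grip it with the tips about 4 mm above the board.

>>> arm_command --grip '[6.5,6.5,6.5,6.5,6.5,6.5,6.5,0,0,0,0,0]' --grip_force 45 --slide '[[0.4,-0.1,3],[0.4,-0.1,7],[0.4,-0.1,11],[0.4,-0.1,13],[0.4,-0.1,14],[0.4,-0.1,14.3],[0.4,-0.1,14.3],[0.4,-0.1,14.3],[0.4,-0.1,14.3],[0.4,-0.1,14.3],[0.4,-0.1,14.3],[0.4,-0.1,14.3]]' --rot '[[0,0,0],[0,0,0],[0,0,0],[0,0,0],[0,0,0],[0,0,0],[0,0,0],[0,0,0],[0,0,0],[0,0,0],[0,0,0],[0,0,0]]'

```text
clock: 17.9
tcp_pos: [0.6271, 0.0018, 0.1152]
tcp_rot: [3.127, -0.303, -0.003]
contact_force: [-5.3, 0.8, 3.4]
finger_gap: 0.0389
```

Run:
```python
from h import *
st()
ti=cams.camera_info('top');si=cams.camera_info('scene')
tc=np.array([[142,105],[477,163],[428,490],[92,432]])/7+[395,200]-.43
sc=np.array([[525,315],[212,515],[48,245],[357,60]])/5.4+[120,235]-.4
T=plane(ti,tc,.018);S=plane(si,sc,.018);print(T.round(4),T.mean(0),'\n',S.round(4),S.mean(0))
d=T[0]-T[1];print(np.degrees(np.arctan2(d[1],d[0]))-90)
d=S[0]-S[1];print(np.degrees(np.arctan2(d[1],d[0]))-90)
```

```text
t 17.9 tcp [0.6271 0.0018 0.1152] yawx -11.05 tilt [-0.0021  0.0002] F [-5.3   0.82  3.43] M [0.001 0.954 0.054] gap 0.0389
[[ 0.5424 -0.244   0.018 ]
 [ 0.5168 -0.372   0.018 ]
 [ 0.392  -0.3469  0.018 ]
 [ 0.417  -0.2196  0.018 ]] [ 0.46708505 -0.2956409   0.018     ] 
 [[ 0.5429 -0.249   0.018 ]
 [ 0.5171 -0.3696  0.018 ]
 [ 0.3927 -0.3464  0.018 ]
 [ 0.4178 -0.2222  0.018 ]] [ 0.46760927 -0.29680861  0.018     ]
-11.305500714827943
-12.06659805955583
```

Gripped, with a 39 mm gap. Two views put the tray centre at (0.467,-0.296), yaw about -11.5°. I'll lift gently with a slight shift to relieve the side force.

>>> arm_command --grip '[0,0,0,0,0,0,0,0,0]' --slide '[[-0.1,0,0],[-0.15,0,-0.2],[-0.15,0,-0.5],[-0.15,0,-0.9],[-0.15,0,-1.4],[-0.15,0,-2],[-0.15,0,-4],[-0.15,0,-7],[-0.15,0,-7]]' --rot '[[0,0,0],[0,0,0],[0,0,0],[0,0,0],[0,0,0],[0,0,0],[0,0,0],[0,0,0],[0,0,0]]'

```text
clock: 19.02
tcp_pos: [0.6272, 0.0019, 0.1876]
tcp_rot: [3.127, -0.302, 0.008]
contact_force: [0.2, -0.5, -0.9]
finger_gap: 0.0393
```

Run:
```python
from h import *
st()
go([.4673,-.2962,.10],np.radians(-11.5))
s=cams.capture('scene')[:,:,::-1];cv2.imwrite('pics/s9.png',cv2.resize(s[100:300,230:430],None,fx=3,fy=3,interpolation=cv2.INTER_CUBIC))
cv2.imwrite('pics/w9.png',cams.capture('wrist')[:,:,::-1])
```

```text
t 19.02 tcp [0.6272 0.0019 0.1876] yawx -11.05 tilt [ 0.0049 -0.0008] F [ 0.16 -0.51 -0.86] M [ 0.01   0.072 -0.044] gap 0.0393
slide cm [-10.02  32.32   8.7 ] rot [-0.    -0.005  0.008] clock 19.025
```

View pics/s9.png

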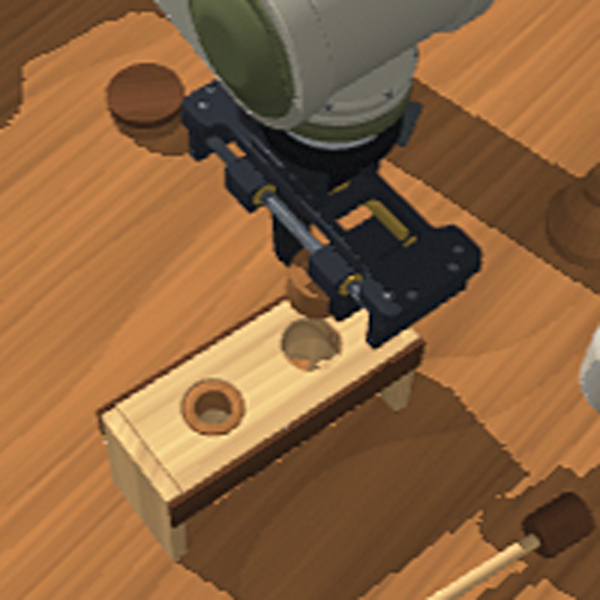

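View pics/w9.png

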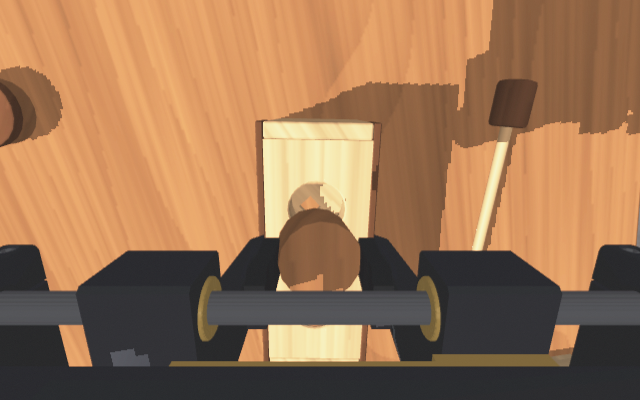

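The puck is out and held, and the ring is undisturbed. Now carrying it over the tray.

>>> arm_command --grip '[0,0,0,0,0,0,0,0,0,0,0]' --slide '[[-1,3,0],[-2.5,8,0],[-4,13,0],[-5.6,18,0],[-7.1,23,0],[-8.7,28,0],[-10,32.3,0],[-10,32.3,4],[-10,32.3,8.7],[-10,32.3,11],[-10,32.3,11]]' --rot '[[0,0,0],[0,0,0],[0,0,0],[0,0,0],[0,0,0],[0,0,0],[0,0,0],[0,0,0],[0,0,0],[0,0,0],[0,0,0]]'

```text
clock: 20.5
tcp_pos: [0.4653, -0.2949, 0.0728]
tcp_rot: [-3.124, 0.302, 0.007]
contact_force: [0.6, -0.1, -0.5]
finger_gap: 0.0387
```

Run:
```python
from h import *
st()
s=cams.capture('scene')[:,:,::-1];cv2.imwrite('pics/s10.png',cv2.resize(s[180:360,90:290],None,fx=4,fy=3.3,interpolation=cv2.INTER_CUBIC))
```

```text
t 20.5 tcp [ 0.4653 -0.2949  0.0728] yawx -11.06 tilt [-0.0038  0.0038] F [ 0.61 -0.14 -0.46] M [-0.058  0.084 -0.004] gap 0.0387
```

View pics/s10.png

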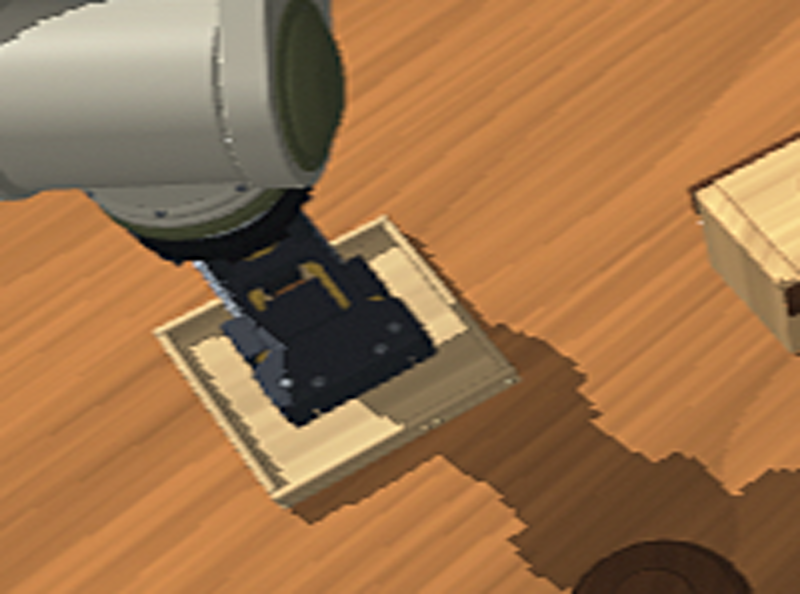

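>>> arm_command --grip '[0,0,0,0,0]' --slide '[[0,0,1.2],[0,0,2.4],[0,0,3.1],[0,0,3.3],[0,0,3.3]]' --rot '[[0,0,0],[0,0,0],[0,0,0],[0,0,0],[0,0,0]]'

```text
clock: 21.18
tcp_pos: [0.4664, -0.2959, 0.0421]
tcp_rot: [3.127, -0.303, 0.0]
contact_force: [0.9, -0.9, -0.2]
finger_gap: 0.0388
```

>>> arm_command --grip '[0,0,0]' --slide '[[0,0,0.1],[0,0,0.15],[0,0,0.15]]' --rot '[[0,0,0],[0,0,0],[0,0,0]]'

```text
clock: 21.55
tcp_pos: [0.4663, -0.2959, 0.0406]
tcp_rot: [3.127, -0.303, 0.0]
contact_force: [0.6, -0.2, -1.3]
finger_gap: 0.0389
```

>>> arm_command --grip '[0,0,0,0]' --slide '[[0,0,0.15],[0,0,0.3],[0,0,0.35],[0,0,0.35]]' --rot '[[0,0,0],[0,0,0],[0,0,0],[0,0,0]]'

```text
clock: 22.05
tcp_pos: [0.4664, -0.2964, 0.0387]
tcp_rot: [3.125, -0.302, 0.002]
contact_force: [-5.6, 2.2, 15.3]
finger_gap: 0.039
```

The puck touched the tray floor. I'll ease off and release.

>>> arm_command --grip '[0,0,4.8,5.6,6,6,6,6,6,6,6]' --grip_force 10 --slide '[[0,0,-0.1],[0,0,-0.12],[0,0,-0.12],[0,0,-0.12],[0,0,-0.12],[0,0,-0.12],[0,0,-2],[0,0,-5],[0,-5,-9],[0,-10,-13],[0,-10,-13]]' --rot '[[0,0,0],[0,0,0],[0,0,0],[0,0,0],[0,0,0],[0,0,0],[0,0,0],[0,0,0],[0,0,0],[0,0,0],[0,0,0]]'

```text
clock: 23.42
tcp_pos: [0.4865, -0.1958, 0.1697]
tcp_rot: [3.125, -0.297, 0.007]
contact_force: [0.1, -1.1, -1.6]
finger_gap: 0.06
```

>>> arm_command --grip '[6,6,6,6,6]' --slide '[[-4,2,-4],[-8,4,-8],[-12,4,-8],[-15,4,-8],[-15,4,-8]]' --rot '[[0,0,0],[0,0,0],[0,0,0],[0,0,0],[0,0,0]]'

```text
clock: 24.05
tcp_pos: [0.3293, -0.2085, 0.2467]
tcp_rot: [-3.126, 0.306, 0.001]
contact_force: [0.7, -0.6, -0.9]
finger_gap: 0.0601
```

Run:
```python
from h import *
st()
s=cams.capture('scene')[:,:,::-1];cv2.imwrite('pics/s11.png',s);cv2.imwrite('pics/t11.png',cams.capture('top')[:,:,::-1])
cv2.imwrite('pics/s11z.png',cv2.resize(s[235:345,120:230],None,fx=5.4,fy=5.4,interpolation=cv2.INTER_CUBIC))
st()
```

```text
t 24.05 tcp [ 0.3293 -0.2085  0.2467] yawx -11.2 tilt [-0.0006  0.0004] F [ 0.65 -0.62 -0.94] M [-0.083  0.063  0.01 ] gap 0.0601
t 24.15 tcp [ 0.3309 -0.2089  0.2468] yawx -11.12 tilt [-0.      0.0001] F [-0.21 -0.62 -0.3 ] M [-0.045  0.079 -0.008] gap 0.06
```

View pics/s11z.png

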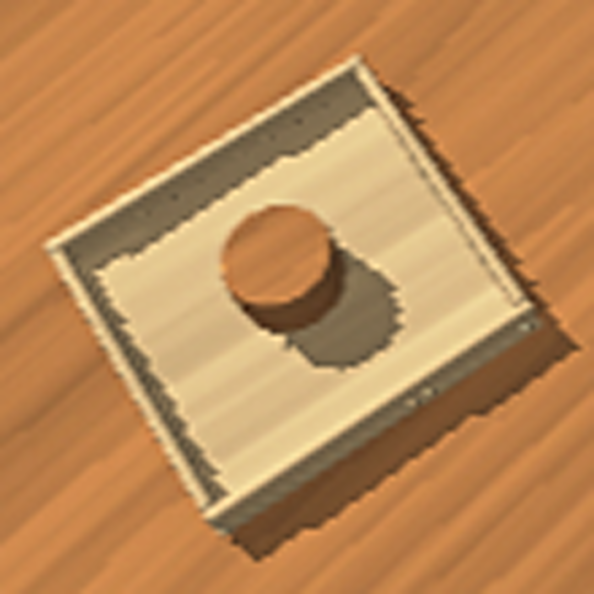

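View pics/s11.png

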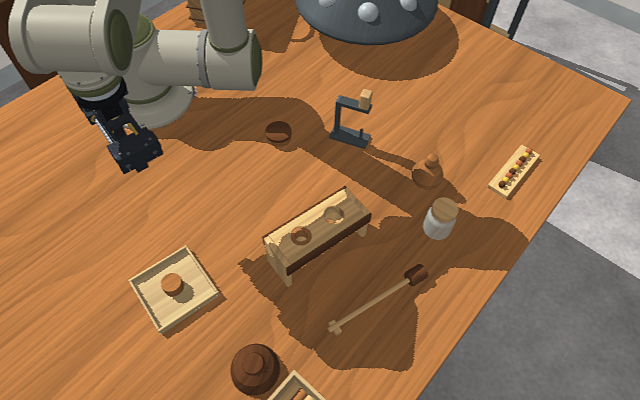

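View pics/t11.png

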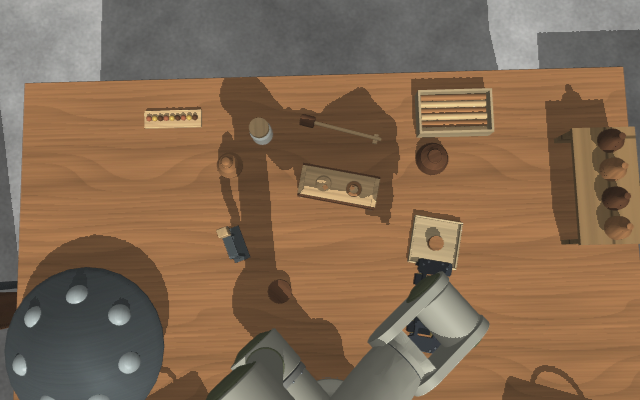

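The puck lies in the tray at scene (172,285), the hook stands at (350,120), and the ring is in its well at (301,236). I'll run a quick numeric check, then hand in.

Run:
```python
from h import *
si=cams.camera_info('scene');ti=cams.camera_info('top')
sc=((276.5/5.4)-.4+120,(255/5.4)-.4+235)
t=cv2.imread('pics/t11.png');cv2.imwrite('pics/t11z.png',cv2.resize(t[160:265,290:470],None,fx=4.4,fy=4.4,interpolation=cv2.INTER_CUBIC))
print(plane(si,sc,.031))
```

```text
[[ 0.46467059 -0.29504358  0.031     ]]
```

View pics/t11z.png

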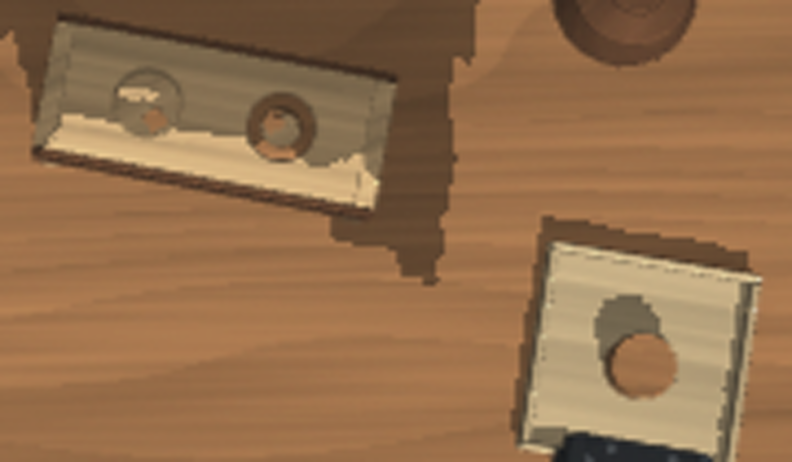

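Run:
```python
from h import *
si=cams.camera_info('scene');ti=cams.camera_info('top')
print(tri([(si,(276.5/5.4-.4+120,255/5.4-.4+235)),(ti,(642/4.4-.4+290,366/4.4-.4+160))]))
st(); print(ticket.finish_job())
```

```text
(array([ 0.46430245, -0.29436487,  0.02957304]), [np.float64(0.0006296536481678102), np.float64(0.0006296536481677575)])
t 24.15 tcp [ 0.3309 -0.2089  0.2468] yawx -11.12 tilt [-0.      0.0001] F [-0.21 -0.62 -0.3 ] M [-0.045  0.079 -0.008] gap 0.06
the job is handed in; nothing more can be done
None
```

The puck now lies flat in the tray, and I handed the job in at about 24 s of the 72 s allowed. I found the access hole by touch, on the well's right side. From there I pushed the puck about 16 mm proud, reading only about 5 N of upward push at my checks. The hook went back to its original spot, upright, before I lifted the puck out and set it in the tray.

- **Puck:** two views put its top at (0.464, -0.294), 29.6 mm up. Flat on the tray floor it should read 31 mm, so it agrees to about 1.5 mm.
- **Hook, ring and bystanders:** the last pictures show the hook upright and clear of the bridge, the ring in its well, and nothing visibly out of place. The robot was touching nothing.
- **Forces:** the hook pressed on the bridge with about 13 N at most in the readings taken at the end of each move, against the 25 N limit.
- **Disagreements:** while proud, the puck measured about 3 mm off its first position, probably a slight tilt in the well. It also touched the tray floor about 3 mm higher than expected, with about 15 N, so it may have been gripped slightly low or tilted. It settled level on release.

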